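Clear the apron, release both catches and hold the castings-tray gate wide open

TASK

Holding the scraper block, sweep all three loose brass chips off the flat steel apron in front of the tray's gate without touching them with the fingers, and put the scraper back down on the bench, off the apron. Then squeeze each pinch catch fully open between tab and post, the wide catch first and the narrow one after it, and swing the gate by its handle out past its detent to nearly its full opening. Finish while still holding the gate wide open with the gripper against its spring, and leave the other things on the bench and in the tray where they are.

Things in the scene. Friction and masses are not known exactly. Their poses are not given: they have to be found in the camera images.
- tray: Fixed low sheet-steel castings tray, 300 mm wide, 210 mm deep, walls 80 mm high, castings in it. Origin: on the bench under the middle of the closed gate; x points into the tray away from the robot, y left along the closed gate, z up. Behind the gate a cross rail carries two pinch catches, 75 mm apart.
- apron (a point): Middle of the top of the tray's apron, a smooth flat steel plate in front of the gate, 20 mm above the bench, 156 mm (tray x) by 250 mm (tray y), open on the left, right and front. In the tray frame it lies at x -6 to -162 mm, y -125 to +125 mm.
- gate (a joint): Gate: upright panel 186 x 8 mm, 26 to 80 mm above the bench, hinged at its left end. 0 = closed; grows (rad) as its right end swings out to the robot over the apron (clockwise from above); stop at 1.5. A spring shuts it (1 N at the handle per 0.5 rad); a detent at 0.5 to 0.9 takes 5 N at the handle to pass; let go, the gate swings back onto the detent or shut. Moves only with both catches open.
- gate_handle (a point): Top centre of the gate's handle, an upright round steel post 18 mm in diameter on the right end of the gate, 180 mm from the hinge axis; its top is 143 mm above the bench and 63 mm of it stand free above the gate. Moves with the gate.
- gate_hinge (a point): Fixed point on the gate's upright hinge axis, at bench height (tray frame x 0, y +95 mm).
- wide_catch (a joint): Lever of the wide catch (36 mm wide along the gate, the other 16 mm; which stands nearer the hinge varies). Rad: 0 = nose down in front of the gate, starts at 0 to 0.05; it clears the gate from about 0.3; 0.42 = squeezed to its stop. Stiff (2 N at the tab): it stays where it is left.
- wide_tab (a point): Top centre of the wide catch's thumb tab, an upright plate 6 mm thick, 36 mm wide, top 132 mm above the bench, pivot 72 mm below its top. Squeezing tips it back (tray +x) towards the fixed post, by 25 mm at 12 mm below its top. It stands clear on its front and back for 50 mm down.
- wide_post: Fixed post of the wide catch, 36 mm wide, 8 mm thick (31 to 39 mm along tray x from this origin), top 82 mm above it. Origin: below the tab's pivot, 50 mm above the bench; axes as the tray. Fingers closing along tray x take tab and post together near the top: 42 mm over both at rest, 18 mm squeezed (tab front then 21 mm from the origin, 12 mm below the top).
- narrow_catch (a joint): Lever of the narrow catch (16 mm wide along the gate, the other 36 mm; which stands nearer the hinge varies). Rad: 0 = nose down in front of the gate, starts at 0 to 0.05; it clears the gate from about 0.3; 0.42 = squeezed to its stop. Stiff (2 N at the tab): it stays where it is left.
- narrow_tab (a point): Top centre of the narrow catch's thumb tab, an upright plate 6 mm thick, 16 mm wide, top 132 mm above the bench, pivot 72 mm below its top. Squeezing tips it back (tray +x) towards the fixed post, by 25 mm at 12 mm below its top. It stands clear on its front and back for 50 mm down.
- narrow_post: Fixed post of the narrow catch, 16 mm wide, 8 mm thick (31 to 39 mm along tray x from this origin), top 82 mm above it. Origin: below the tab's pivot, 50 mm above the bench; axes as the tray. Fingers closing along tray x take tab and post together near the top: 42 mm over both at rest, 18 mm squeezed (tab front then 21 mm from the origin, 12 mm below the top).
- scraper: Loose scraper block, 0.25 kg: a straight steel foot 110 mm long (its x), 26 mm wide (its y), 14 mm high, with a wooden grip block on it 60 mm long (x), 24 mm thick (y), reaching to 72 mm above its underside. Origin: centre of its underside, z up. Starts upright on the bench to the left of the tray.
- chip0: A loose brass chip, about 22 x 12 mm and 10 mm high with a bent-up end, 12 g. Origin: centre of its underside. It lies at the start on the apron, 35 to 150 mm in front of the gate, within 75 mm of the tray's middle line.
- chip1: A loose brass chip, about 22 x 12 mm and 10 mm high with a bent-up end, 12 g. Origin: centre of its underside. It lies at the start on the apron, 35 to 150 mm in front of the gate, within 75 mm of the tray's middle line.
- chip2: A loose brass chip, about 22 x 12 mm and 10 mm high with a bent-up end, 12 g. Origin: centre of its underside. It lies at the start on the apron, 35 to 150 mm in front of the gate, within 75 mm of the tray's middle line.
- flange: Bystander, to be left alone: brass flange casting, 60 mm wide, 40 mm high, in the tray. Origin: centre of its underside.
- collar: Bystander, to be left alone: steel collar, 52 mm wide, 22 mm high, in the tray. Origin: centre of its underside.
- cup: Bystander, to be left alone: aluminium mug, 76 mm wide, 85 mm high. Origin: centre of its underside.
- tin: Bystander, to be left alone: closed grey tin, 80 mm wide, 110 mm high. Origin: centre of its underside.
- spanner: Bystander, to be left alone: steel spanner. Origin: centre of its underside (tool: on its length).
- driver: Bystander, to be left alone: screwdriver with a dark wooden handle. Origin: centre of its underside (tool: on its length).
- firebrick: Bystander, to be left alone: brick, 110 x 55 x 30 mm. Origin: centre of its underside.
Not all that is in view belongs to the job. Of the things that look like the scraper, the smallest one is meant.

How it is judged:
By the outcome, as a careful person would: the job done as asked, in the order asked, and still so for the second after the job is handed in, while the arm keeps its last pose, push and grip.
It also fails if it takes over 72 s, if anything falls off the work surface, if the arm or the gripper's body presses on something with over 40 N, if the wrist force passes 120 N, or if a joint passes its speed limit or range.

ROBOT

A 6-joint arm with a two-finger parallel gripper is mounted at the origin on the work surface. World frame = base frame: x ahead of the robot, y to its left, z up, the work surface at z = 0. Lengths are in m, angles in rad, forces in N, time in s.
With the tool pointing down it reaches from about 0.325 to 0.775 m from the base axis. Payload 5.5 kg.
Tool frame: the origin (TCP) lies midway between the tips of the shut fingers; the grasp point (between the pads) lies 19 mm behind it; z points along the fingers, y is the line along which they close (so a half turn about z gives the same grasp; the last joint's range is limited). The gripper opens to 85 mm and grips with 20 to 120 N. Pads are 22 mm wide; open, the fingers measure 114 mm over their backs; the gripper's body (76 mm by 85 mm) begins 54 mm behind the grasp point. The pads swing forward as they close: fully open they stand 13 mm farther back than shut.
Start: joints at [1.057, 0.091, 1.231, -0, 1.82, -0.057], TCP at [0.265, 0.538, 0.231] pointing down, gripper open.
Joint ranges: [-2.87, 2.87], [-0.86, 2.18], [0.17, 2.46], [-1.51, 4.65], [0.06, 2.69], [-2.65, 2.65]. Speed limits (rad/s): [2.57, 2.57, 3.01, 3.14, 3.14, 3.14].

INTERFACE

Orientations are given as [roll, pitch, yaw] about the fixed x, y, z axes, in that order (R = Rz(yaw) Ry(pitch) Rx(roll)).
In Python, from cell import env gives the robot as it stands.
- The arm moves only by the shell command python3 -m handwheel 'ROWS' [FORCE]. ROWS is JSON, a list of rows, each an object of numbers: "claw": the finger opening in mm, from 0 to 85.4; "tx", "ty", "tz": the shift along the tool's x, y, z in mm; "roll": the turn about the tool's z in degrees. A call has 1 to 20 rows; each row shifts and turns the commanded pose from where the row before left it, along the tool's axes as they then stand; what a row does not reach is not made up. A row lasts 1/10 s, in which the tool goes at most 50 mm and 8.59 degrees, less where a joint would pass 70% of its speed; a pose out of reach is approached as far as the arm can. A call with a gripper value outside its range is refused whole. The fingers move at their own pace and stop on an object; FORCE is the grip in N (left out, the last holds). Time passes only in rows, so rows that do not move let the fingers close. It gives the time, the measured TCP pose, the force, the opening and the grip force at its end, in the units of the state.
- env.get_state(): the state, without advancing time (a new reading comes with each control period).
- env.camera(name): name is "scene" or "top" or "wrist"; returns the picture (384x512x3 uint8, blue, green, red); there is no depth.
- env.camera_params(name): a dict with "K" (3x3 intrinsics, pixels), "R" (3x3) and "t" (3): a world point X has camera coordinates R X + t. Camera axes: x right, y down, z forward; pixel columns grow to the right and rows downward; lengths in m; the calibration is good to about 2 mm. A picture is of the moment at which its call begins: read the wrist's pose just before it. camera_params takes no time and is no camera call; for the wrist camera it gives the pose at the moment of the call.
- env.job_done(): hands the job in; it is judged then, once.
The state is a dict: "t": time; "joints": joint angles; "joint_velocities": joint speeds; "effort": joint torques, N m; "ee_pos": TCP position; "tcp_rot": TCP orientation; "force": force on the tool from outside, world axes, zero at the start; "ft_torque": the same for the moment, N m; "grip_width": opening from 0.0 (shut) to 1.0 (fully open); "grasp_force": force on a finger pad.
Only numpy, scipy, OpenCV 4.12 (cv2) and the standard library are available. Lean on these libraries where they do the work, as an engineer would, in place of code of your own. Each camera call takes 0.05 s, during which the arm holds its last target. There are 200 camera calls.

## Working session

There is one attempt and no reset: what is moved stays moved. The work goes in short steps, Python scripts to look and compute and a shell command to move; the robot and the scene stay as the last step left them, time stands still between calls to the robot, and variables do not carry over. Pictures are saved under pics/ and viewed, at most 10 in all, crops included, and the job is handed in when it is done.

```bash
ls; mkdir -p pics; cat > h.py <<'E'
import sys; sys.path.insert(0,'.')
import numpy as np, cv2
from cell import env
def ray(P,px,z):
    K,R,t=[np.array(P[k],float) for k in('K','R','t')]
    d=R.T@np.linalg.solve(K,[px[0],px[1],1]); c=-R.T@t
    return c+d*(z-c[2])/d[2]
def proj(P,X):
    K,R,t=[np.array(P[k],float) for k in('K','R','t')]
    u=K@(R@np.array(X)+t); return u[:2]/u[2]
E
python3 - <<'E'
from h import *
a=env.camera('scene');b=env.camera('top')
cv2.imwrite('pics/s0.png',a);cv2.imwrite('pics/t0.png',b)
cv2.imwrite('pics/t0b.png',cv2.resize(b,(800,600),interpolation=cv2.INTER_CUBIC))
cv2.imwrite('pics/s0b.png',cv2.resize(a,(800,600),interpolation=cv2.INTER_CUBIC))
print(env.get_state()); print(env.camera_params('top')); print(env.camera_params('scene'))
E
```

```text
pics
{'t': 0.1, 'joints': array([ 1.05728534e+00,  9.17907570e-02,  1.23179562e+00, -3.09721868e-05,
        1.81982770e+00, -5.67132812e-02]), 'joint_velocities': array([ 0.00098633, -0.00355001, -0.00458272, -0.00078591,  0.00151368,
        0.00029588]), 'effort': array([ 2.03076794e-03, -4.60217857e+01, -4.19218326e+01, -5.52648146e-05,
        1.06125406e-02, -1.51931097e-06]), 'ee_pos': array([0.26453046, 0.53823651, 0.23024263]), 'tcp_rot': array([-3.13977245e+00, -7.32615994e-05,  2.68478728e+00]), 'force': array([ 0.38308283, -0.83200666, -0.7298567 ]), 'ft_torque': array([ 0.01023801,  0.01227609, -0.03653841]), 'grasp_force': 0.0, 'grip_width': 0.9979685051725424}
{'K': array([[411.24569657,   0.        , 261.26734024],
       [  0.        , 411.24569657, 193.86943477],
       [  0.        ,   0.        ,   1.        ]]), 'R': array([[-0.07100486, -0.99747309, -0.00239478],
       [-0.97670969,  0.07001376, -0.20282075],
       [ 0.2024759 , -0.01206226, -0.97921295]]), 't': array([0.06722584, 0.57008896, 1.17845348])}
{'K': array([[492.08176635,   0.        , 257.96221767],
       [  0.        , 492.08176635, 189.20261473],
       [  0.        ,   0.        ,   1.        ]]), 'R': array([[-0.0779217 ,  0.99694996, -0.00435795],
       [ 0.84343083,  0.06359073, -0.53346101],
       [-0.53155681, -0.04524382, -0.84581343]]), 't': array([ 0.03584652, -0.4097511 ,  1.88012853])}
```

View pics/t0b.png

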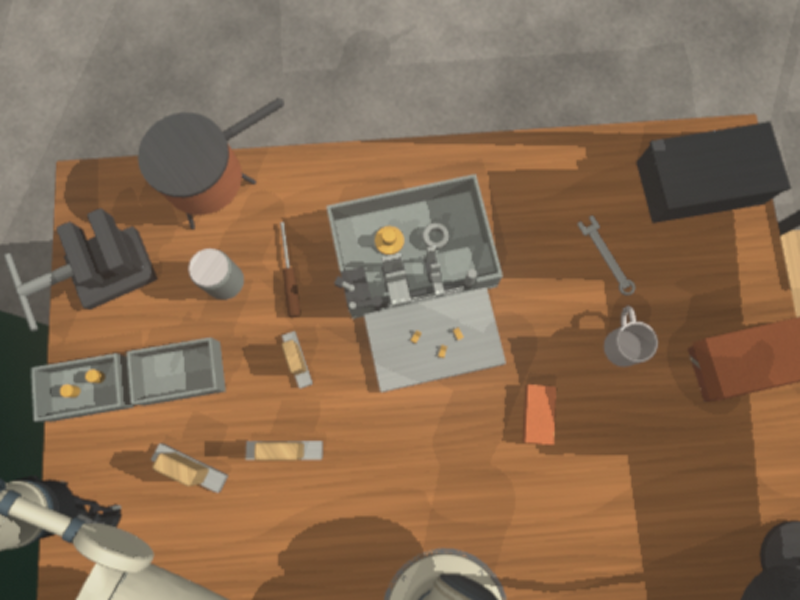

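View pics/s0b.png

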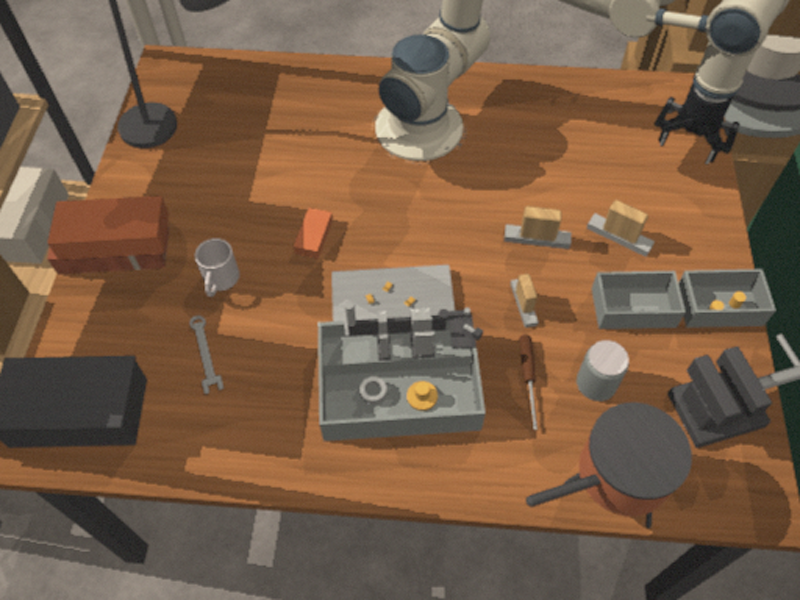

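Top picture (800 px scale): tray at (415,245), apron (435,340), chips at (416,337), (442,351) and (458,334). Scraper lookalikes: A (296,360), B (284,450), C (190,468). A looks smallest, so I'll confirm it in a crop with measurements.

```bash
python3 - <<'E'
from h import *
b=cv2.imread('pics/t0.png');P=env.camera_params('top')
cv2.imwrite('pics/c1.png',cv2.resize(b[170:320,140:340],(800,600),interpolation=cv2.INTER_CUBIC))
for n,p,q in [('A',(288,335),(304,385)),('B',(247,451),(322,451)),('C',(155,452),(223,486))]:
    X,Y=[ray(P,(np.array(v)*.64),.014) for v in(p,q)]
    print(n,X.round(3),Y.round(3),np.linalg.norm(X-Y).round(3))
for c in [(364,314),(488,290),(505,363),(380,390)]: print('apron',ray(P,np.array(c)*.64,.02).round(3))
hsv=cv2.cvtColor(b,cv2.COLOR_BGR2HSV)
m=cv2.inRange(hsv,(14,130,120),(28,255,255))
n,l,s,c=cv2.connectedComponentsWithStats(m)
for i in range(1,n):
    if s[i,4]>8: print(c[i].round(1),s[i,4],ray(P,c[i],.025).round(3))
E
```

```text
A [0.535 0.267 0.014] [0.435 0.24  0.014] 0.104
B [0.317 0.353 0.014] [0.307 0.21  0.014] 0.143
C [0.328 0.528 0.014] [0.256 0.399 0.014] 0.147
apron [0.565 0.115 0.02 ]
apron [ 0.596 -0.135  0.02 ]
apron [ 0.449 -0.154  0.02 ]
apron [0.414 0.093 0.02 ]
[468.4  77.5] 13 [ 0.921 -0.679  0.025]
[473.5  77.5] 11 [ 0.919 -0.696  0.025]
[435.3  80.3] 118 [ 0.918 -0.57   0.025]
[453.1  76.9] 10 [ 0.926 -0.63   0.025]
[413.7  82. ] 20 [ 0.918 -0.498  0.025]
[420.3  81.2] 25 [ 0.919 -0.52   0.025]
[376.9  83.4] 84 [ 0.921 -0.377  0.025]
[396.5  82.3] 15 [ 0.921 -0.442  0.025]
[454.3  81.4] 18 [ 0.91  -0.631  0.025]
[353.6  82.9] 10 [ 0.929 -0.302  0.025]
[297.1  93.9] 134 [ 0.903 -0.114  0.025]
[283.7  90. ] 16 [ 0.92  -0.071  0.025]
[321.6  89.2] 24 [ 0.914 -0.195  0.025]
[224.   92.2] 9 [0.926 0.123 0.025]
[240.   93.7] 57 [0.918 0.072 0.025]
[251.6  93. ] 20 [0.917 0.033 0.025]
[327.7  95.8] 107 [ 0.89  -0.213  0.025]
[343.6 110.3] 945 [ 0.836 -0.258  0.025]
[368.8  95.5] 15 [ 0.881 -0.346  0.025]
[161.9  96.8] 16 [0.925 0.325 0.025]
[188.3 118.3] 1338 [0.845 0.243 0.025]
[210.7  95.6] 9 
[... 5759 characters left out ...]
  0.025]
[497.8 330.1] 12 [ 0.131 -0.627  0.025]
[ 77.8 336.3] 13 [0.199 0.584 0.025]
[239.1 337.1] 12 [0.164 0.12  0.025]
[227.1 338.4] 10 [0.163 0.154 0.025]
[268.8 343.9] 22 [0.14  0.036 0.025]
[286.7 345.3] 93 [ 0.132 -0.015  0.025]
[ 34.3 352.6] 193 [0.164 0.708 0.025]
[273.9 343.2] 11 [0.141 0.021 0.025]
[303.2 349.3] 11 [ 0.118 -0.061  0.025]
[314.3 352.7] 19 [ 0.107 -0.092  0.025]
[184.6 356.2] 19 [0.123 0.278 0.025]
[194.2 355. ] 17 [0.125 0.251 0.025]
[ 52.7 363.6] 27 [0.13  0.654 0.025]
[394.2 378.3] 207 [ 0.022 -0.311  0.025]
[339.4 379.3] 73 [ 0.031 -0.156  0.025]
[369.6 378.1] 14 [ 0.028 -0.242  0.025]
[159.3 381.3] 31 [0.061 0.352 0.025]
[358.6 380.8] 57 [ 0.023 -0.21   0.025]
```

View pics/c1.png

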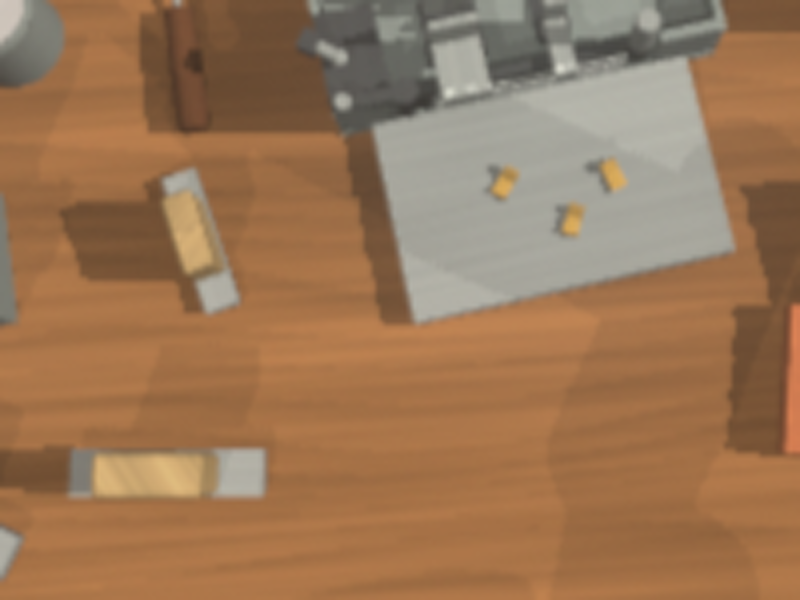

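The crop confirms A, at crop (200,240). Its foot is about 105–110 mm long, while B and C are about 145 mm, so A is the smallest and is the scraper. Chips sit at crop (505,182), (572,220) and (612,173). The wide catch is at (460,60) and the narrow one at (560,40).

```bash
cat >> h.py <<'E'
def yawfix(c): 
    # c: apron corners left-back,right-back,right-front,left-front world
    m=np.mean(c,0); x=(c[0]+c[1]-c[2]-c[3]); y=(c[0]+c[3]-c[1]-c[2])
    a=np.arctan2(x[1],x[0]); b=np.arctan2(y[1],y[0])-np.pi/2
    return m,a,b
E
python3 - <<'E'
from h import *
P=env.camera_params('top')
px=lambda u,v:(140+u/4-.375,170+v/4-.375)
c=np.array([ray(P,px(*q),.02)[:2] for q in [(375,125),(688,58),(735,248),(413,322)]])
m,a,b=yawfix(c); print(m,np.degrees([a,b]),[np.linalg.norm(c[i]-c[(i+1)%4]).round(4) for i in range(4)])
yaw=(a*.4+b*.6)
ex=np.array([np.cos(yaw),np.sin(yaw)]);ey=np.array([-ex[1],ex[0]])
# back edge partly hidden? use front edge and sides
O=(c[2]+c[3])/2+.162*ex; O2=m+.084*ex; print('O',O,O2,np.degrees(yaw))
for q in [(505,182),(572,220),(612,173)]:
    w=ray(P,px(*q),.025)[:2]-O; print('chip',w@ex,w@ey)
ends=np.array([ray(P,px(*q),.014)[:2] for q in [(163,179),(196,167),(238,302),(208,313)]])
d=ends[:2].mean(0)-ends[2:].mean(0)
print('scr',ends.mean(0),np.linalg.norm(d),np.degrees(np.arctan2(d[1],d[0])))
for z in(.072,):
  t=np.array([ray(P,px(*q),z)[:2] for q in [(163,197),(191,188),(214,270),(188,277)]]);print('grip top',t.mean(0))
s=env.get_state();print(s['tcp_rot'])
E
```

```text
[ 0.50744629 -0.01997926] [7.76919527 8.51414746] [np.float64(0.249), np.float64(0.1519), np.float64(0.2509), np.float64(0.1544)]
O [ 0.59192987 -0.00717724] [ 0.59058411 -0.00797497] 8.216166584223675
chip -0.07457760279352063 0.03487496469975332
chip -0.1139757341352737 -0.008648040701868018
chip -0.08523739142844725 -0.04662288873444199
scr [0.48689829 0.25198287] 0.10979371406712936 15.609647712016356
grip top [0.48501538 0.25092836]
[-3.13977245e+00 -7.32615994e-05  2.68478728e+00]
```

```bash
python3 -m handwheel '[{"tx":-41,"ty":-20,"tz":6},{"tx":-41,"ty":-20,"tz":6},{"tx":-41,"ty":-20,"tz":6},{"tx":-41,"ty":-20,"tz":6},{"tx":-41,"ty":-20,"tz":6},{"tx":-40,"ty":-20,"tz":6},{"tx":-40,"ty":-20,"tz":6},{"tx":-40,"ty":-20,"tz":6},{"roll":-8.4},{"roll":-8.4},{"roll":-8.4},{"roll":-8.4},{"roll":-8.2},{}]' 40
python3 - <<'E'
from h import *
P=env.camera_params('wrist');w=env.camera('wrist')
cv2.imwrite('pics/w1.png',w)
s=env.get_state();print(s['ee_pos'],s['tcp_rot'],s['joints'],s['t'])
print(P)
for c in [(0.486,.2515,.072)]: print(proj(P,c))
E
```

```text
[0.26456314 0.53830096 0.23040614] [-3.14010019e+00 -7.13044881e-05  2.68474134e+00] [ 1.05728118e+00  9.17172759e-02  1.23158393e+00 -1.37575913e-05
  1.81978555e+00 -5.66672698e-02] 0.15
{'K': array([[289.60297105,   0.        , 253.23087837],
       [  0.        , 289.60297105, 197.11313058],
       [  0.        ,   0.        ,   1.        ]]), 'R': array([[ 0.44099218,  0.8975075 , -0.00248821],
       [ 0.85597468, -0.41974808,  0.30185906],
       [ 0.26987634, -0.13524732, -0.95334932]]), 't': array([-0.59932208, -0.03966581,  0.37987656])}
[140.15278425 404.54301622]invalid input
```

View pics/w1.png

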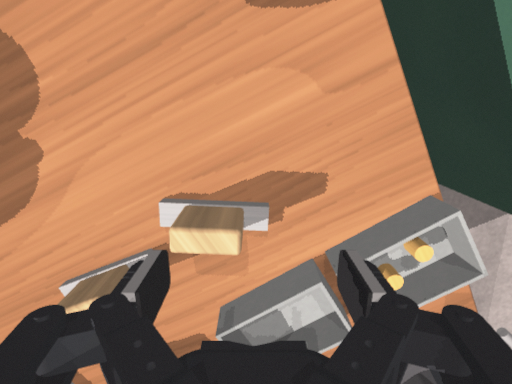

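The move was refused, so the arm is still at the start and the wrist view shows only scraper C and the bins. I'll retry without the empty row.

```bash
python3 -m handwheel '[{"tx":-41,"ty":-20,"tz":6},{"tx":-41,"ty":-20,"tz":6},{"tx":-41,"ty":-20,"tz":6},{"tx":-41,"ty":-20,"tz":6},{"tx":-41,"ty":-20,"tz":6},{"tx":-40,"ty":-20,"tz":6},{"tx":-40,"ty":-20,"tz":6},{"tx":-40,"ty":-20,"tz":6},{"roll":-8.4},{"roll":-8.4},{"roll":-8.4},{"roll":-8.4},{"roll":-8.2},{"roll":0}]' 40 || python3 -m handwheel '[{"claw":85,"tx":0,"ty":0,"tz":5,"roll":0}]' 40
```

```text
t: 0.25
ee_pos: [0.2647, 0.5386, 0.2264]
tcp_rot: [3.141, 0.0, 2.685]
force: [0.9, 0.1, -0.4]
grip_width: 0.995
grasp_force: 0.0invalid input
```

Every row needs all the keys.

```bash
python3 -m handwheel '[{"claw":85,"tx":-41,"ty":-20,"tz":5,"roll":0},{"claw":85,"tx":-41,"ty":-20,"tz":5,"roll":0},{"claw":85,"tx":-41,"ty":-20,"tz":5,"roll":0},{"claw":85,"tx":-41,"ty":-20,"tz":5,"roll":0},{"claw":85,"tx":-41,"ty":-20,"tz":5,"roll":0},{"claw":85,"tx":-40,"ty":-20,"tz":5,"roll":0},{"claw":85,"tx":-40,"ty":-20,"tz":5,"roll":0},{"claw":85,"tx":-40,"ty":-20,"tz":5,"roll":0},{"claw":85,"tx":0,"ty":0,"tz":0,"roll":-8.4},{"claw":85,"tx":0,"ty":0,"tz":0,"roll":-8.4},{"claw":85,"tx":0,"ty":0,"tz":0,"roll":-8.4},{"claw":85,"tx":0,"ty":0,"tz":0,"roll":-8.4},{"claw":85,"tx":0,"ty":0,"tz":0,"roll":-8.2},{"claw":85,"tx":0,"ty":0,"tz":0,"roll":0}]' 40
python3 - <<'E'
from h import *
P=env.camera_params('wrist');w=env.camera('wrist')
cv2.imwrite('pics/w2.png',w)
s=env.get_state();print(s['ee_pos'],s['tcp_rot'],s['joints'],s['t'])
print(proj(P,(0.486,.2515,.072)))
E
```

```text
t: 1.65
ee_pos: [0.4856, 0.2514, 0.1857]
tcp_rot: [-3.141, -0.001, -2.868]
force: [0.5, 0.6, -0.3]
grip_width: 0.997
grasp_force: 0.0
[0.48559693 0.25150045 0.1858037 ] [-3.14152856e+00 -5.88828369e-04 -2.87190119e+00] [ 4.15653741e-01 -5.59420747e-02  1.45973512e+00  2.25437309e-05
  1.73839150e+00 -1.42483031e+00] 1.7
[253.37488678 193.31436896]
```

View pics/w2.png

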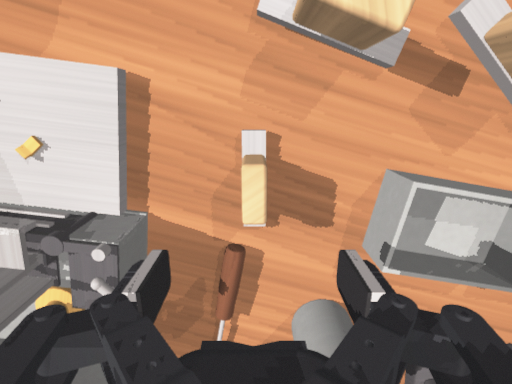

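The wrist view shows the scraper block centred at (254,190) and aligned with the gripper, with apron and chips to the left. Descending to grasp.

```bash
python3 -m handwheel '[{"claw":85,"tx":0,"ty":0,"tz":48,"roll":0},{"claw":85,"tx":0,"ty":0,"tz":48,"roll":0},{"claw":85,"tx":0,"ty":0,"tz":35,"roll":0},{"claw":85,"tx":0,"ty":0,"tz":16,"roll":0},{"claw":20,"tx":0,"ty":0,"tz":0,"roll":0},{"claw":20,"tx":0,"ty":0,"tz":0,"roll":0},{"claw":15,"tx":0,"ty":0,"tz":0,"roll":0},{"claw":15,"tx":0,"ty":0,"tz":0,"roll":0},{"claw":15,"tx":0,"ty":0,"tz":0,"roll":0},{"claw":15,"tx":0,"ty":0,"tz":0,"roll":0}]' 60
```

```text
t: 2.7
ee_pos: [0.4871, 0.2523, 0.0418]
tcp_rot: [3.141, 0.004, -2.869]
force: [-0.6, 1.3, 7.2]
grip_width: 0.269
grasp_force: 60.9
```

```bash
python3 -m handwheel '[{"claw":15,"tx":0,"ty":0,"tz":-20,"roll":0},{"claw":15,"tx":0,"ty":0,"tz":-30,"roll":0},{"claw":15,"tx":0,"ty":0,"tz":0,"roll":7.4},{"claw":15,"tx":4,"ty":-30,"tz":0,"roll":0},{"claw":15,"tx":4,"ty":-38,"tz":0,"roll":0},{"claw":15,"tx":4,"ty":-38,"tz":0,"roll":0},{"claw":15,"tx":4,"ty":-38,"tz":0,"roll":0},{"claw":15,"tx":3,"ty":-28,"tz":0,"roll":0},{"claw":15,"tx":0,"ty":0,"tz":0,"roll":0},{"claw":15,"tx":0,"ty":0,"tz":0,"roll":0}]'
python3 - <<'E'
from h import *
b=env.camera('top');cv2.imwrite('pics/t1.png',cv2.resize(b[150:310,140:350],(788,600)))
E
```

```text
t: 3.7
ee_pos: [0.4914, 0.0782, 0.089]
tcp_rot: [3.141, -0.001, -3.0]
force: [-0.1, 0.1, -2.4]
grip_width: 0.269
grasp_force: 60.1
```

```bash
python3 -m handwheel '[{"claw":15,"tx":0,"ty":0,"tz":15,"roll":0},{"claw":15,"tx":0,"ty":0,"tz":11,"roll":0},{"claw":15,"tx":0,"ty":0,"tz":0,"roll":0},{"claw":15,"tx":0,"ty":0,"tz":0,"roll":0}]'
python3 -m handwheel '[{"claw":15,"tx":0,"ty":-12,"tz":0,"roll":0},{"claw":15,"tx":0,"ty":-12,"tz":0,"roll":0},{"claw":15,"tx":0,"ty":-12,"tz":0,"roll":0},{"claw":15,"tx":0,"ty":-12,"tz":0,"roll":0},{"claw":15,"tx":0,"ty":-12,"tz":0,"roll":0},{"claw":15,"tx":0,"ty":-12,"tz":0,"roll":0},{"claw":15,"tx":0,"ty":-12,"tz":0,"roll":0},{"claw":15,"tx":0,"ty":-12,"tz":0,"roll":0},{"claw":15,"tx":0,"ty":-12,"tz":0,"roll":0},{"claw":15,"tx":0,"ty":-12,"tz":0,"roll":0},{"claw":15,"tx":0,"ty":-12,"tz":0,"roll":0},{"claw":15,"tx":0,"ty":-12,"tz":0,"roll":0},{"claw":15,"tx":0,"ty":-12,"tz":0,"roll":0},{"claw":15,"tx":0,"ty":-12,"tz":0,"roll":0},{"claw":15,"tx":0,"ty":-12,"tz":0,"roll":0},{"claw":15,"tx":0,"ty":-12,"tz":0,"roll":0}]'
python3 - <<'E'
from h import *
a=env.camera('scene');b=env.camera('wrist')
cv2.imwrite('pics/m1.png',np.hstack([cv2.resize(a[140:270,180:330],(450,390)),cv2.resize(b,(350,263))[:, :] if 0 else cv2.copyMakeBorder(cv2.resize(b,(350,263)),0,127,0,0,cv2.BORDER_CONSTANT)]))
E
```

```text
t: 4.15
ee_pos: [0.4909, 0.0791, 0.062]
tcp_rot: [3.141, -0.002, -2.997]
force: [0.0, -0.7, -3.0]
grip_width: 0.269
grasp_force: 61.4
t: 5.75
ee_pos: [0.5192, -0.1124, 0.0633]
tcp_rot: [3.142, -0.0, -2.998]
force: [-0.6, 0.4, -3.4]
grip_width: 0.27
grasp_force: 61.3
```

View pics/m1.png

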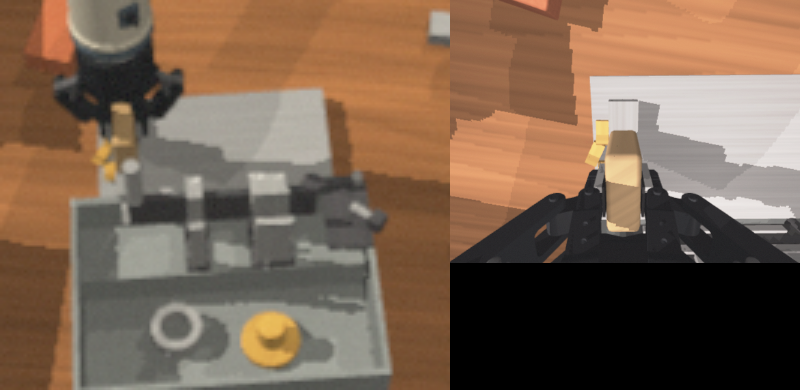

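Both views show the chips being pushed along the foot's right side near the apron's right edge (wrist inset ~(598,140)). I'll continue past the edge.

```bash
python3 -m handwheel '[{"claw":15,"tx":0,"ty":-12,"tz":0,"roll":0},{"claw":15,"tx":0,"ty":-12,"tz":0,"roll":0},{"claw":15,"tx":0,"ty":-12,"tz":0,"roll":0},{"claw":15,"tx":0,"ty":-12,"tz":0,"roll":0},{"claw":15,"tx":0,"ty":-12,"tz":0,"roll":0},{"claw":15,"tx":0,"ty":0,"tz":0,"roll":0},{"claw":15,"tx":0,"ty":0,"tz":-30,"roll":0},{"claw":15,"tx":0,"ty":30,"tz":-20,"roll":0},{"claw":15,"tx":0,"ty":45,"tz":0,"roll":0},{"claw":15,"tx":0,"ty":45,"tz":0,"roll":0},{"claw":15,"tx":0,"ty":45,"tz":0,"roll":0},{"claw":15,"tx":0,"ty":45,"tz":0,"roll":0},{"claw":15,"tx":0,"ty":45,"tz":0,"roll":0},{"claw":15,"tx":0,"ty":45,"tz":0,"roll":0},{"claw":15,"tx":0,"ty":45,"tz":0,"roll":0},{"claw":15,"tx":0,"ty":0,"tz":0,"roll":0}]'
python3 - <<'E'
from h import *
a=env.camera('top');cv2.imwrite('pics/t2.png',cv2.resize(a[140:290,190:390],(800,600),interpolation=cv2.INTER_CUBIC))
E
```

```text
t: 7.45
ee_pos: [0.4767, 0.1759, 0.1134]
tcp_rot: [3.139, -0.0, -2.991]
force: [0.4, -1.1, -2.4]
grip_width: 0.268
grasp_force: 61.5
```

View pics/t2.png

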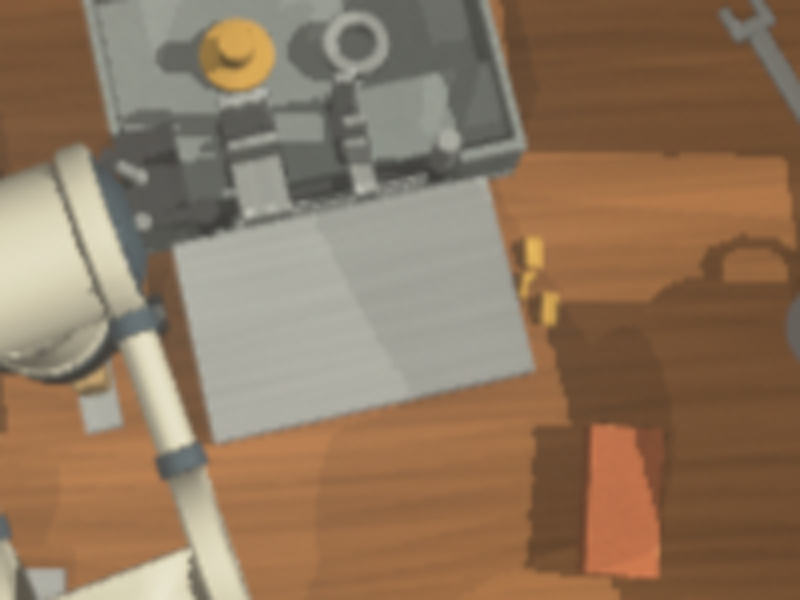

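Top view: the apron is clear, and the three chips lie on the bench to its right at (532,252), (526,283) and (548,308). Next I'll put the scraper back on the left.

```bash
python3 -m handwheel '[{"claw":15,"tx":0,"ty":40,"tz":0,"roll":0},{"claw":15,"tx":0,"ty":35,"tz":0,"roll":0},{"claw":15,"tx":0,"ty":0,"tz":35,"roll":0},{"claw":15,"tx":0,"ty":0,"tz":24,"roll":0},{"claw":15,"tx":0,"ty":0,"tz":8,"roll":0},{"claw":15,"tx":0,"ty":0,"tz":3,"roll":0},{"claw":15,"tx":0,"ty":0,"tz":0.5,"roll":0},{"claw":15,"tx":0,"ty":0,"tz":0,"roll":0},{"claw":15,"tx":0,"ty":0,"tz":0,"roll":0}]'
```

```text
t: 8.4
ee_pos: [0.4684, 0.245, 0.0444]
tcp_rot: [3.141, 0.002, -2.998]
force: [-0.1, 0.2, -1.9]
grip_width: 0.271
grasp_force: 61.6
```

```bash
python3 -m handwheel '[{"claw":15,"tx":0,"ty":0,"tz":2,"roll":0},{"claw":15,"tx":0,"ty":0,"tz":0.5,"roll":0},{"claw":15,"tx":0,"ty":0,"tz":0,"roll":0}]'
python3 -m handwheel '[{"claw":40,"tx":0,"ty":0,"tz":0,"roll":0},{"claw":75,"tx":0,"ty":0,"tz":0,"roll":0},{"claw":85,"tx":0,"ty":0,"tz":0,"roll":0},{"claw":85,"tx":0,"ty":0,"tz":0,"roll":0},{"claw":85,"tx":0,"ty":0,"tz":-20,"roll":0},{"claw":85,"tx":0,"ty":0,"tz":-45,"roll":0},{"claw":85,"tx":0,"ty":0,"tz":-45,"roll":0},{"claw":85,"tx":0,"ty":0,"tz":-45,"roll":0},{"claw":85,"tx":0,"ty":0,"tz":-45,"roll":0},{"claw":85,"tx":-20,"ty":-45,"tz":0,"roll":0},{"claw":85,"tx":-20,"ty":-45,"tz":0,"roll":0},{"claw":85,"tx":-19,"ty":-45,"tz":0,"roll":0},{"claw":85,"tx":-19,"ty":-44,"tz":0,"roll":0},{"claw":85,"tx":-19,"ty":-44,"tz":0,"roll":0},{"claw":85,"tx":-19,"ty":-44,"tz":0,"roll":0}]' 40
python3 -m handwheel '[{"claw":85,"tx":0,"ty":0,"tz":0,"roll":8.2},{"claw":85,"tx":0,"ty":0,"tz":0,"roll":8.2},{"claw":85,"tx":0,"ty":0,"tz":0,"roll":8.2},{"claw":85,"tx":0,"ty":0,"tz":0,"roll":8.2},{"claw":85,"tx":0,"ty":0,"tz":0,"roll":8.2},{"claw":85,"tx":0,"ty":0,"tz":0,"roll":8.2},{"claw":85,"tx":0,"ty":0,"tz":0,"roll":8.2},{"claw":85,"tx":0,"ty":0,"tz":0,"roll":8.2},{"claw":85,"tx":0,"ty":0,"tz":0,"roll":8.2},{"claw":85,"tx":0,"ty":0,"tz":0,"roll":8.2},{"claw":85,"tx":0,"ty":0,"tz":0,"roll":8.0},{"claw":85,"tx":0,"ty":0,"tz":0,"roll":0},{"claw":85,"tx":0,"ty":0,"tz":0,"roll":0}]'
python3 - <<'E'
from h import *
import pickle
P=env.camera_params('wrist');w=env.camera('wrist')
pickle.dump((P,w),open('w3.pkl','wb'))
cv2.imwrite('pics/w3.png',cv2.resize(w,(800,600),interpolation=cv2.INTER_CUBIC))
a=env.camera('top');cv2.imwrite('pics/t3.png',a)
s=env.get_state();print(s['ee_pos'],s['tcp_rot'],s['joints'],s['t'])
E
```

```text
t: 8.7
ee_pos: [0.468, 0.245, 0.0412]
tcp_rot: [3.141, 0.001, -2.998]
force: [0.2, 0.3, 2.2]
grip_width: 0.272
grasp_force: 62.3
t: 10.2
ee_pos: [0.6213, -0.0046, 0.2402]
tcp_rot: [3.141, 0.0, -2.998]
force: [-0.0, -0.1, 0.8]
grip_width: 0.994
grasp_force: 0.0
t: 11.5
ee_pos: [0.6205, -0.0028, 0.2402]
tcp_rot: [-3.141, -0.0, 1.718]
force: [0.2, 0.9, 0.1]
grip_width: 0.996
grasp_force: 0.0
[ 0.62053944 -0.00276186  0.24020984] [-3.14146347e+00 -2.19723615e-05  1.71716586e+00] [-5.92659729e-02  1.49551042e-01  1.15179717e+00 -5.05096823e-06
  1.84037539e+00 -2.05636853e-01] 11.6
```

View pics/w3.png

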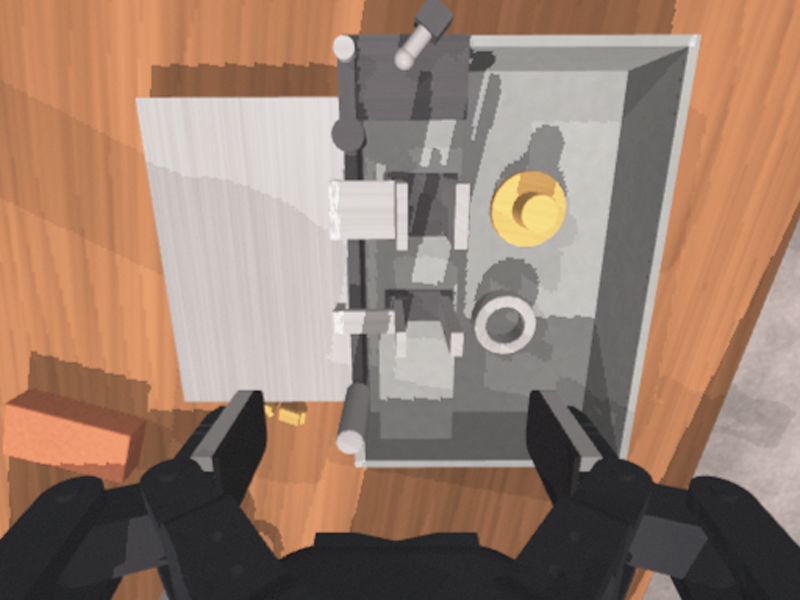

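Wrist view (800 scale): wide tab ends at (402,248), with its post at (462,215). Narrow tab is at (401,345), with its post at (457,345). The handle top is at (350,440).

```bash
python3 - <<'E'
from h import *
import pickle
P,_=pickle.load(open('w3.pkl','rb'))
O=np.array([.5915,-.0075]);y=np.radians(8.2);ex=np.array([np.cos(y),np.sin(y)]);ey=np.array([-ex[1],ex[0]])
T=np.array([.6205,-.0028])
f=lambda u,v:(u*.64-.18,v*.64-.18)
for n,q,z in [('handle',(350,440),.143),('wide tab -y end',(402,248),.132),('tab +y end',(402,186),.132),('wide post -y',(462,248),.132),('wide post +y',(462,186),.132),('nar tab -y',(401,356),.132),('nar post -y',(457,356),.132),('nar tab +y',(401,333),.132),
 ('apron lf',(137,98),.02),('apron rf',(185,402),.02)]:
    w=ray(P,f(*q),z)[:2]; print(n,w.round(4),'tray',((w-O)@ex*1e3).round(1),((w-O)@ey*1e3).round(1),'tool off: ty',((w-T)@ex*1e3).round(1),'tx',((w-T)@ey*1e3).round(1))
E
```

```text
handle [ 0.6053 -0.0893] tray 2.0 -82.9 tool off: ty -27.4 tx -83.4
wide tab -y end [0.6193 0.0304] tray 33.0 33.5 tool off: ty 3.6 tx 33.0
tab +y end [0.6143 0.0634] tray 32.7 66.9 tool off: ty 3.3 tx 66.4
wide post -y [0.6524 0.0353] tray 66.4 33.7 tool off: ty 37.0 tx 33.2
wide post +y [0.646  0.0681] tray 64.8 67.1 tool off: ty 35.4 tx 66.6
nar tab -y [ 0.6286 -0.0343] tray 32.9 -31.8 tool off: ty 3.5 tx -32.3
nar post -y [ 0.6619 -0.0293] tray 66.6 -31.6 tool off: ty 37.2 tx -32.1
nar tab +y [ 0.6264 -0.0197] tray 32.8 -17.0 tool off: ty 3.4 tx -17.5
apron lf [0.4149 0.0919] tray -160.6 123.5 tool off: ty -190.0 tx 123.0
apron rf [ 0.4516 -0.1556] tray -159.6 -126.6 tool off: ty -189.0 tx -127.1
```

```bash
python3 -m handwheel '[{"claw":85,"tx":25,"ty":17,"tz":0,"roll":0},{"claw":85,"tx":25,"ty":16.5,"tz":0,"roll":0},{"claw":85,"tx":0,"ty":0,"tz":45,"roll":0},{"claw":85,"tx":0,"ty":0,"tz":45,"roll":0},{"claw":85,"tx":0,"ty":0,"tz":35,"roll":0},{"claw":85,"tx":0,"ty":0,"tz":17,"roll":0},{"claw":85,"tx":0,"ty":0,"tz":0,"roll":0}]' 30
python3 -m handwheel '[{"claw":50,"tx":0,"ty":0,"tz":0,"roll":0},{"claw":40,"tx":0,"ty":0,"tz":0,"roll":0},{"claw":30,"tx":0,"ty":0,"tz":0,"roll":0},{"claw":20,"tx":0,"ty":0,"tz":0,"roll":0},{"claw":12,"tx":0,"ty":0,"tz":0,"roll":0},{"claw":12,"tx":0,"ty":0,"tz":0,"roll":0},{"claw":12,"tx":0,"ty":0,"tz":0,"roll":0},{"claw":12,"tx":0,"ty":0,"tz":0,"roll":0},{"claw":12,"tx":0,"ty":0,"tz":0,"roll":0}]' 40
```

```text
t: 12.3
ee_pos: [0.645, 0.0514, 0.0949]
tcp_rot: [-3.136, -0.001, 1.715]
force: [-0.4, -0.4, -0.3]
grip_width: 0.993
grasp_force: 0.0
t: 13.2
ee_pos: [0.6426, 0.0507, 0.1014]
tcp_rot: [-3.133, 0.0, 1.714]
force: [-23.1, -3.3, 16.9]
grip_width: 0.224
grasp_force: 40.9
```

```bash
python3 -m handwheel '[{"claw":10,"tx":0,"ty":-2.5,"tz":-4,"roll":0},{"claw":10,"tx":0,"ty":0,"tz":0,"roll":0},{"claw":10,"tx":0,"ty":0,"tz":0,"roll":0},{"claw":10,"tx":0,"ty":0,"tz":0,"roll":0}]' 70
```

```text
t: 13.6
ee_pos: [0.6431, 0.0507, 0.1016]
tcp_rot: [-3.138, 0.0, 1.714]
force: [-4.6, -1.9, -0.5]
grip_width: 0.214
grasp_force: 68.7
```

```bash
python3 -m handwheel '[{"claw":40,"tx":0,"ty":0,"tz":0,"roll":0},{"claw":70,"tx":0,"ty":0,"tz":0,"roll":0},{"claw":85,"tx":0,"ty":0,"tz":0,"roll":0},{"claw":85,"tx":0,"ty":0,"tz":0,"roll":0},{"claw":85,"tx":0,"ty":0,"tz":-40,"roll":0},{"claw":85,"tx":0,"ty":0,"tz":-25,"roll":0},{"claw":85,"tx":-38,"ty":0,"tz":0,"roll":0},{"claw":85,"tx":-37,"ty":0,"tz":0,"roll":0},{"claw":85,"tx":0,"ty":0,"tz":35,"roll":0},{"claw":85,"tx":0,"ty":0,"tz":25,"roll":0},{"claw":85,"tx":0,"ty":0,"tz":7,"roll":0},{"claw":85,"tx":0,"ty":0,"tz":0,"roll":0}]' 40
python3 -m handwheel '[{"claw":50,"tx":0,"ty":0,"tz":0,"roll":0},{"claw":40,"tx":0,"ty":0,"tz":0,"roll":0},{"claw":30,"tx":0,"ty":0,"tz":0,"roll":0},{"claw":20,"tx":0,"ty":0,"tz":0,"roll":0},{"claw":10,"tx":0,"ty":0,"tz":-2,"roll":0},{"claw":10,"tx":0,"ty":0,"tz":-2,"roll":0},{"claw":10,"tx":0,"ty":0,"tz":0,"roll":0},{"claw":10,"tx":0,"ty":0,"tz":0,"roll":0},{"claw":10,"tx":0,"ty":0,"tz":0,"roll":0}]' 50
```

```text
t: 14.8
ee_pos: [0.6543, -0.0229, 0.099]
tcp_rot: [-3.14, -0.001, 1.715]
force: [-0.4, -0.5, 0.6]
grip_width: 0.998
grasp_force: 0.0
t: 15.7
ee_pos: [0.6538, -0.0232, 0.1021]
tcp_rot: [-3.138, -0.001, 1.714]
force: [-1.4, -1.4, -12.3]
grip_width: 0.224
grasp_force: 46.2
```

```bash
python3 -m handwheel '[{"claw":8,"tx":0,"ty":0,"tz":2,"roll":0},{"claw":8,"tx":0,"ty":0,"tz":0,"roll":0},{"claw":8,"tx":0,"ty":0,"tz":0,"roll":0},{"claw":8,"tx":0,"ty":0,"tz":0,"roll":0}]' 75
```

```text
t: 16.1
ee_pos: [0.6545, -0.0231, 0.1021]
tcp_rot: [-3.141, -0.0, 1.714]
force: [-2.0, -1.9, -7.5]
grip_width: 0.208
grasp_force: 67.9
```

```bash
python3 -m handwheel '[{"claw":40,"tx":0,"ty":0,"tz":0,"roll":0},{"claw":70,"tx":0,"ty":0,"tz":0,"roll":0},{"claw":85,"tx":0,"ty":0,"tz":0,"roll":0},{"claw":85,"tx":0,"ty":0,"tz":0,"roll":0},{"claw":85,"tx":0,"ty":0,"tz":-35,"roll":0},{"claw":85,"tx":0,"ty":0,"tz":-40,"roll":0},{"claw":75,"tx":-30,"ty":-30,"tz":0,"roll":0},{"claw":70,"tx":-29,"ty":-28.5,"tz":0,"roll":0},{"claw":70,"tx":0,"ty":0,"tz":0,"roll":0}]' 40
python3 - <<'E'
from h import *
P=env.camera_params('wrist');w=env.camera('wrist')
cv2.imwrite('pics/w4.png',cv2.resize(w,(800,600),interpolation=cv2.INTER_CUBIC))
s=env.get_state();print(s['ee_pos'])
print(proj(P,(.605,-.09,.143))/.64)
E
```

```text
t: 17.0
ee_pos: [0.6042, -0.0933, 0.179]
tcp_rot: [3.139, 0.003, 1.711]
force: [0.2, 0.4, 0.5]
grip_width: 0.821
grasp_force: 0.0
[ 0.60507185 -0.09157542  0.17872459]
[397.74062696 346.85214766]
```

View pics/w4.png

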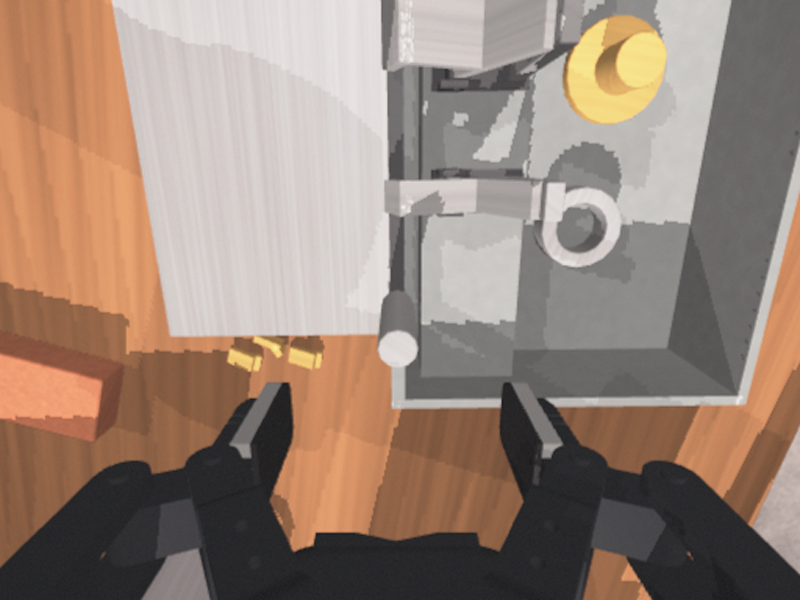

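The handle top is at (398,348), within a millimetre of the prediction. Both catches are tipped back, and the chips are off the apron's right edge. Now to grip the handle.

```bash
python3 -m handwheel '[{"claw":60,"tx":1,"ty":0,"tz":35,"roll":0},{"claw":50,"tx":0,"ty":0,"tz":30,"roll":0},{"claw":40,"tx":0,"ty":0,"tz":15,"roll":0},{"claw":10,"tx":0,"ty":0,"tz":0,"roll":0},{"claw":10,"tx":0,"ty":0,"tz":0,"roll":0},{"claw":10,"tx":0,"ty":0,"tz":0,"roll":0},{"claw":10,"tx":0,"ty":0,"tz":0,"roll":0}]' 50
python3 - <<'E'
from h import *
s=env.get_state();p=s['ee_pos'][:2]
y=np.radians(8.2);ex=np.array([np.cos(y),np.sin(y)]);ey=np.array([-ex[1],ex[0]])
H=p+.18*ey; print(p,H,s['force'],s['grip_width']*85.4)
q=p;
r=lambda a:H+.18*(-np.sin(a)*ex-np.cos(a)*ey)
for a in np.arange(.1,1.46,.1): 
    n=r(a);d=n-r(a-.1);print(round(a,2),'tx',(d@ey*1e3).round(1),'ty',(d@ex*1e3).round(1),n.round(3))
E
```

```text
t: 17.75
ee_pos: [0.6043, -0.0883, 0.0969]
tcp_rot: [-3.139, -0.001, 1.715]
force: [-5.7, 0.9, -9.0]
grip_width: 0.194
grasp_force: 49.1
[ 0.60428118 -0.08833783] [0.57860797 0.08982189] [-5.7091657   0.90007752 -8.95625432] 16.54398032715738
0.1 tx 0.9 ty -18.0 [ 0.586 -0.09 ]
0.2 tx 2.7 ty -17.8 [ 0.568 -0.09 ]
0.3 tx 4.5 ty -17.4 [ 0.55  -0.088]
0.4 tx 6.2 ty -16.9 [ 0.533 -0.084]
0.5 tx 7.8 ty -16.2 [ 0.516 -0.079]
0.6 tx 9.4 ty -15.3 [ 0.499 -0.072]
0.7 tx 10.9 ty -14.3 [ 0.483 -0.063]
0.8 tx 12.3 ty -13.2 [ 0.469 -0.053]
0.9 tx 13.5 ty -11.9 [ 0.455 -0.041]
1.0 tx 14.6 ty -10.5 [ 0.443 -0.028]
1.1 tx 15.6 ty -9.0 [ 0.431 -0.014]
1.2 tx 16.4 ty -7.3 [0.422 0.001]
1.3 tx 17.1 ty -5.7 [0.414 0.017]
1.4 tx 17.6 ty -3.9 [0.407 0.034]
```

```bash
python3 -m handwheel '[{"claw":10,"tx":0.2,"ty":-9,"tz":0,"roll":0},{"claw":10,"tx":0.7,"ty":-9,"tz":0,"roll":0},{"claw":10,"tx":1.2,"ty":-9,"tz":0,"roll":0},{"claw":10,"tx":1.5,"ty":-9,"tz":0,"roll":0},{"claw":10,"tx":4.5,"ty":-17.4,"tz":0,"roll":0},{"claw":10,"tx":6.2,"ty":-16.9,"tz":0,"roll":0},{"claw":10,"tx":0,"ty":0,"tz":0,"roll":0}]'
```

```text
t: 18.45
ee_pos: [0.5317, -0.0853, 0.0975]
tcp_rot: [-3.141, 0.001, 1.714]
force: [0.5, -4.8, -11.0]
grip_width: 0.197
grasp_force: 49.9
```

```bash
python3 -m handwheel '[{"claw":10,"tx":7.8,"ty":-16.2,"tz":0,"roll":0},{"claw":10,"tx":9.4,"ty":-15.3,"tz":0,"roll":0},{"claw":10,"tx":10.9,"ty":-14.3,"tz":0,"roll":0},{"claw":10,"tx":12.3,"ty":-13.2,"tz":0,"roll":0},{"claw":10,"tx":13.5,"ty":-11.9,"tz":0,"roll":0},{"claw":10,"tx":14.6,"ty":-10.5,"tz":0,"roll":0},{"claw":10,"tx":0,"ty":0,"tz":0,"roll":0}]'
python3 -m handwheel '[{"claw":10,"tx":15.6,"ty":-9,"tz":0,"roll":0},{"claw":10,"tx":16.4,"ty":-7.3,"tz":0,"roll":0},{"claw":10,"tx":17.1,"ty":-5.7,"tz":0,"roll":0},{"claw":10,"tx":15,"ty":-3.5,"tz":0,"roll":0},{"claw":10,"tx":0,"ty":0,"tz":0,"roll":0},{"claw":10,"tx":0,"ty":0,"tz":0,"roll":0}]'
python3 - <<'E'
from h import *
p=env.get_state()['ee_pos'][:2]
y=np.radians(8.2);ex=np.array([np.cos(y),np.sin(y)]);ey=np.array([-ex[1],ex[0]])
for H in ((.5786,.0898),(.5798,.0873)):
    d=p-H; print(np.linalg.norm(d),np.arctan2(-d@ex,-d@ey))
w=env.camera('wrist');a=env.camera('scene')
cv2.imwrite('pics/f.png',np.hstack([cv2.resize(w,(400,300)),cv2.resize(a[130:280,170:370],(400,300))]))
E
```

```text
t: 19.15
ee_pos: [0.4426, -0.028, 0.0982]
tcp_rot: [3.141, 0.0, 1.716]
force: [-1.8, -2.4, -7.2]
grip_width: 0.197
grasp_force: 50.6
t: 19.75
ee_pos: [0.4082, 0.031, 0.0981]
tcp_rot: [-3.14, 0.001, 1.716]
force: [-6.9, -1.9, -3.9]
grip_width: 0.195
grasp_force: 50.9
0.18024783307005438 1.3814821341183794
0.1805872920499878 1.396737065150404
```

View pics/f.png

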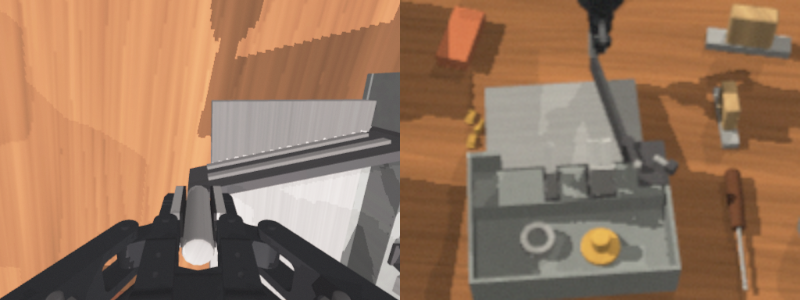

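The final view shows the handle at (197,235) gripped and the gate swung wide over a clear apron (~1.39 rad). The chips are off to the right and the scraper stands upright on the bench. I'll move it slightly further and hand in.

```bash
python3 -m handwheel '[{"claw":10,"tx":3,"ty":-0.5,"tz":0,"roll":0},{"claw":10,"tx":4,"ty":-0.5,"tz":0,"roll":0},{"claw":10,"tx":0,"ty":0,"tz":0,"roll":0},{"claw":10,"tx":0,"ty":0,"tz":0,"roll":0},{"claw":10,"tx":0,"ty":0,"tz":0,"roll":0}]'
python3 -c "
from cell import env
print(env.job_done())"
```

```text
t: 20.35
ee_pos: [0.4062, 0.0366, 0.0981]
tcp_rot: [-3.139, 0.002, 1.714]
force: [-7.6, -6.3, -3.0]
grip_width: 0.195
grasp_force: 51.0
the job is handed in; nothing more can be done
None
```

I handed the job in at about 20 s: chips swept off the apron, scraper back on the bench, the wide catch squeezed open and then the narrow, and the gate held at about 1.4 of its 1.5 rad; the judge's result was not shown.

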